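# Try the folding lid stay of the capsule chest

## Robot

A 6-joint arm with a two-finger parallel gripper is mounted at the origin on the work surface. World frame = base frame: x ahead of the robot, y to its left, z up, the work surface at z = 0. Lengths are in m, angles in rad, forces in N, time in s.
With the tool pointing down it reaches from about 0.35 to 0.975 m from the base axis. Payload 4.9 kg.
Tool frame: the origin (TCP) lies at the very end of the fingers, on their centre line; the grasp point (between the pads) lies 19 mm behind it; z points along the fingers, y is the line along which they close (so a half turn about z gives the same grasp; the last joint's range is limited). The gripper opens to 85 mm and grips with 20 to 120 N. Pads are 22 mm wide; open, the fingers measure 114 mm over their backs; the gripper's body (76 mm by 85 mm) begins 54 mm behind the grasp point. The pads swing forward as they close: fully open they stand 13 mm farther back than shut.
Start: joints at [1.101, 0.053, 1.613, -0, 1.476, -0.119], TCP at [0.215, 0.587, 0.231] pointing down, gripper open.
Joint ranges: [-3.01, 3.01], [-1.01, 2.22], [0.06, 2.58], [-1.02, 4.17], [0.09, 2.62], [-3.14, 3.14]. Speed limits (rad/s): [2.57, 2.57, 3.14, 3.14, 3.14, 3.14].

## Interface

Orientations are given as a rotation vector (axis times angle).
In Python, from station import ctrl gives the robot as it stands.
- The arm moves only by the shell command python3 -m crank 'ROWS' [OPENING] [FORCE]. ROWS is text: rows parted by semicolons, each of 4 numbers parted by spaces: the shift along the world's x, y, z in units of 0.5 m (1.0 is 0.5 m), then the turn about the world's z in units of 90 degrees (1.0 is 90 degrees). In form: x y z turn; .... A call has exactly 5 rows; each row shifts and turns the commanded pose from where the row before left it; what a row does not reach is not made up. A row lasts 1/12 s, in which the tool goes at most 41.7 mm and 7.16 degrees, less where a joint would pass 70% of its speed; a pose out of reach is approached as far as the arm can. A call with a number of a shift or a turn outside -1 to 1 is refused whole. A call with a gripper value outside its range is refused whole. OPENING is the opening in per cent of the stroke, from 0 (shut) to 100 (fully open), set as the call begins (- or left out, the last holds). The fingers move at their own pace and stop on an object; FORCE is the grip in N (left out, the last holds). Time passes only in rows, so rows that do not move let the fingers close, or fill a call up. It gives the time, the measured TCP pose, the force, the opening and the grip force at its end, in the units of the state.
- ctrl.get_obs(): the state, without advancing time (a new reading comes with each control period).
- ctrl.get_image(name): name is "side" or "top"; returns (picture, depth): 420x560x3 uint8, red, green, blue; 420x560 float32, m along the optical axis (not along the pixel's ray), 0 where there is no reading.
- ctrl.get_calibration(name): a dict with "fx", "fy", "cx", "cy" (pixels), "k1" (the pictures are not rectified: a ray, as slopes to the right and down, at radius r is drawn at 1 + k1 r^2 times it, then the intrinsics apply), "extrinsics" (4x4, takes a point from world to camera coordinates). Camera axes: x right, y down, z forward; pixel columns grow to the right and rows downward; lengths in m; the calibration is good to about 2 mm. A picture is of the moment at which its call begins. get_calibration takes no time and is no camera call.
- ctrl.finish_job(): hands the job in; it is judged then, once.
The state is a dict: "t": time; "q": joint angles; "dq": joint speeds; "effort": joint torques, N m; "tool_pos": TCP position; "tool_rot": TCP orientation; "contact_force": force on the tool from outside, world axes, zero at the start; "wrist_torque": the same for the moment, N m; "opening": finger opening in m; "grip_force": force on a finger pad.
Only numpy, scipy, OpenCV 4.12 (cv2) and the standard library are available. Lean on these libraries where they do the work, as an engineer would, in place of code of your own. Each camera call takes 0.05 s, during which the arm holds its last target. There are 200 camera calls.

## Task

The folding stay on the capsule chest has just been fitted, so try it out: raise the lid by its front tongue until the stay locks straight, and let go so that the lid stands open by itself. Then break the stay at its knee with the wooden knob, and lower the lid until it is fully shut, without letting it slam. Leave the things standing around it where they are.

Things in the scene. Friction and masses are not known exactly. Their poses are not given: they have to be found in the camera images.
- chest: low wooden capsule chest, screwed to the shelf, 160 (x) x 200 (y) mm, rim 90 mm high, with a flat lid 165 x 204 mm, 12 mm thick, hinged along the far rim, and a steel folding stay of two links on its -y side. Origin: centre of its underside; x points from front to hinge, z up. Hinge axis: along the chest's y at x = +80, z = 90 mm (the lid's underside).
- handle (a point): grip point of the lid's dark wooden tongue: 24 mm wide (along y), 12 thick, it sticks out 47 mm from the middle of the lid's front edge in the lid's plane. The point is 195 mm from the hinge axis, 6 mm above the lid's underside (mid-thickness), 17 mm short of the tongue's end. Lid shut: level, towards chest -x, top 102 mm above the shelf; lid open: pointing up. x to the hinge, z out of the lid's top.
- knob (a point): centre of the dark wooden knob on the stay's knee: a cylinder 22 mm across, 50 long, along chest y, on a stalk, 80 mm outside the lid's side (chest y = -182 mm). It swings on a 102 mm radius about chest x = -60, z = 60 mm: lid shut x = 41, z = 75; locked x = -7, z = 147. Pushed from locked along this arc (down and to +x, 2 to 10 N, slowly) it breaks the stay and lowers the lid; let go within 30 mm it snaps back.
- lid (a joint): lid angle, rad: 0 shut, grows as it rises, 1.39 (80 degrees) with the stay locked, 1.40 at most. The hinge is stiff (0.18 N m) and damped, so the 0.4 kg lid stays roughly where it is left or sinks slowly, and below about 0.8 it can be pressed shut from above. Above about 1.35 a spring in the knee pulls the stay straight and locks it by itself.
- knee (a joint): angle of the stay's knee, rad: 0 folded with the lid shut, 2.85 straight, 2.97 locked (a little past straight, on its stop, bowed up and towards the robot). While it is locked, pressing on the lid does not bring it down.
- caddy: plain wooden caddy, a bystander: a block box 120 (x) x 140 (y) mm, 95 mm high with a fixed flat lid and a small round knob on top, total 113 mm; no hinge, no stay. Origin at the centre of its underside.
- descaler: black plastic descaling-kit box, a bystander: 70 x 110 mm, 150 mm high, with a round twist cap on top, total 172 mm. Origin at the centre of its underside.
- jug: glass milk jug with a handle, a bystander: rim 90 mm across, 120 mm high. Origin at the centre of its underside.
- tower: wooden capsule tower, a bystander: square column 50 mm on a round turntable base 120 mm across, 192 mm high, capsules in its faces. Origin at the centre of its underside.

How it is judged:
On the way, in this order (a step that is already met when the one before it is completed fails the run):
1. the lid stands open with the stay locked past straight and the gripper off the chest (value of joint knee above 2.9 rad and value of joint lid above 1.3 rad and contact force between the fingers and chest below 0.3 N), for 0.4 s.
2. the stay's knee is broken (value of joint knee below 2.2 rad), for 0.1 s.
At the end, for the whole second after the job is handed in: The lid is shut (within 0.05 rad, about 10 mm at the tongue) and at rest, and the four bystanders stand where they stood, within 20 mm and upright within 10 degrees (value of joint lid below 0.05 rad and velocity of joint lid between -0.05 and 0.05 rad/s and distance of each of caddy, descaler, jug, tower from where it was at the start of the episode below 0.02 m and angle between each of caddy, descaler, jug, tower's own z axis and vertical below 0.175 rad); the robot touches nothing.
It fails at once if the lid slams: it comes down the last 0.3 rad faster than 2.5 rad/s (0.5 m/s at the tongue) (value of joint lid below 0.3 rad and velocity of joint lid below -2.5 rad/s).
It fails at once if a bystander is moved more than 20 mm or tipped more than 10 degrees (distance of any of caddy, descaler, jug, tower from where it was at the start of the episode above 0.02 m or angle between any of caddy, descaler, jug, tower's own z axis and vertical above 0.175 rad).
It also fails if it takes over 64 s, if anything falls off the work surface, if the arm or the gripper's body presses on something with over 40 N, if the wrist force passes 120 N, or if a joint passes its speed limit or range.

## Working session

There is one attempt and no reset: what is moved stays moved. The work goes in short steps, Python scripts to look and compute and a shell command to move; the robot and the scene stay as the last step left them, time stands still between calls to the robot, and variables do not carry over. Pictures are saved under pics/ and viewed, at most 10 in all, crops included, and the job is handed in when it is done.

```bash
mkdir -p pics; ls; python3 - <<'E'
from station import ctrl
import cv2,numpy as np
for n in ("side","top"):
    im,d=ctrl.get_image(n); cv2.imwrite(f"pics/{n}0.png",im[:,:,::-1]); np.savez(f"{n}0.npz",im=im,d=d)
    c=ctrl.get_calibration(n); print(n,c)
o=ctrl.get_obs();print(o)
E
```

```text
pics
side {'fx': 492.2905232713075, 'fy': 492.2905232713075, 'cx': 279.4824294814349, 'cy': 211.63830596426268, 'k1': -0.1697972595757883, 'extrinsics': array([[ 0.69111351, -0.72271877, -0.00630031, -0.36772353],
       [-0.4079584 , -0.38289259, -0.82883244,  0.28967901],
       [ 0.59660042,  0.57538756, -0.55946143,  0.96160819],
       [ 0.        ,  0.        ,  0.        ,  1.        ]])}
top {'fx': 412.3999175636039, 'fy': 412.3999175636039, 'cx': 279.69040767904096, 'cy': 213.70900372573354, 'k1': -0.03873909400799644, 'extrinsics': array([[ 0.04220378, -0.99910719,  0.00191484, -0.01107637],
       [-0.97680935, -0.0416644 , -0.21001801,  0.55177356],
       [ 0.20991028,  0.00699312, -0.97769564,  1.10395519],
       [ 0.        ,  0.        ,  0.        ,  1.        ]])}
{'t': 0.1, 'q': array([ 1.10100119e+00,  5.33087387e-02,  1.61415394e+00,  3.21873151e-05,
        1.47600267e+00, -1.18979518e-01]), 'dq': array([-3.28574733e-05, -9.06004013e-04, -4.01891997e-03,  1.22836951e-03,
       -1.91306761e-03,  8.84401788e-05]), 'effort': array([ 4.41319944e-04, -3.94906604e+01, -3.71361601e+01, -1.34955080e-04,
        3.93336217e-03,  1.04240081e-05]), 'tool_pos': array([0.21451278, 0.58643588, 0.23017651]), 'tool_rot': array([-5.48142773e-01, -3.09281905e+00,  2.79994950e-03]), 'contact_force': array([0.01753715, 0.25855878, 0.31126363]), 'wrist_torque': array([ 0.03548956, -0.04389249,  0.03311467]), 'grip_force': 0.0, 'opening': 0.08559854792318328}
```

View pics/side0.png

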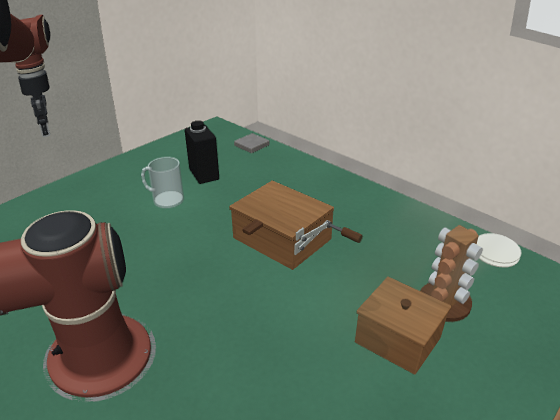

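View pics/top0.png

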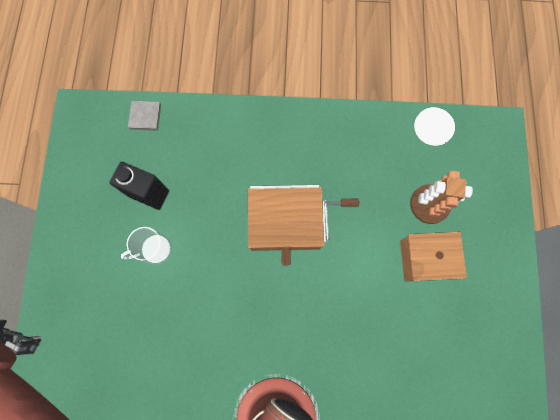

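Side view: chest in the middle with tongue at (253,227) and knob at (350,234). Top view: lid about (248..325, 187..250), tongue (286,257), knob (350,202); the descaler and jug are on the left, the caddy and tower on the right.

```bash
cat > h.py <<'E'
import numpy as np,cv2
from station import ctrl
def ray(n,uv):
    c=ctrl.get_calibration(n);E=c["extrinsics"]
    x=(np.array(uv,float)-[c["cx"],c["cy"]])/[c["fx"],c["fy"]]
    s=x.copy()
    for _ in range(20): s=x/(1+c["k1"]*(s@s))
    R,t=E[:3,:3],E[:3,3]
    return -R.T@t, R.T@np.array([s[0],s[1],1])
def onz(n,uv,z):
    o,d=ray(n,uv); return o+d*(z-o[2])/d[2]
def px(n,p):
    c=ctrl.get_calibration(n);E=c["extrinsics"];q=E[:3,:3]@p+E[:3,3];s=q[:2]/q[2]
    return s*(1+c["k1"]*(s@s))*[c["fx"],c["fy"]]+[c["cx"],c["cy"]]
def tri(a,b):
    (o1,d1),(o2,d2)=ray("side",a),ray("top",b)
    k=np.linalg.lstsq(np.c_[d1,-d2],o2-o1,rcond=None)[0]
    p,q=o1+k[0]*d1,o2+k[1]*d2; return (p+q)/2,np.linalg.norm(p-q)
def dark(im): # brown dark wood
    h=cv2.cvtColor(im,cv2.COLOR_RGB2HSV);return cv2.inRange(h,(0,80,20),(20,255,110))
E
python3 - <<'E'
from h import *
im=np.load("top0.npz")["im"];h=cv2.cvtColor(im,cv2.COLOR_RGB2HSV)
m=cv2.inRange(h,(3,80,111),(20,255,255));m[:,:235]=0;m[:,340:]=0;m[:150]=0;m[300:]=0
m=cv2.morphologyEx(m,cv2.MORPH_OPEN,np.ones((5,5)))
cs=max(cv2.findContours(m,0,2)[0],key=cv2.contourArea);r=cv2.minAreaRect(cs);b=cv2.boxPoints(r);print(r)
P=np.array([onz("top",p,.102) for p in b]);print(P.round(4));print("c",P.mean(0));
print([np.linalg.norm(P[i]-P[i-1]).round(4) for i in range(4)])
md=dark(im);md[:150]=0;md[300:]=0;md[:,:235]=0;md[:,380:]=0
n,l,s,c=cv2.connectedComponentsWithStats(md)
for i in range(1,n):
    if s[i,4]>25: 
        rr=cv2.minAreaRect(np.argwhere(l==i)[:,::-1].astype(np.float32));print(s[i],c[i],rr,onz("top",c[i],.102 if c[i][0]<320 else .083).round(4))
for u in [(404,257),(121,165)]: print(onz("top",u,.095))
E
```

```text
((285.5, 226.0), (76.0, 75.0), 90.0)
[[ 0.6109  0.1021  0.102 ]
 [ 0.6198 -0.1039  0.102 ]
 [ 0.4114 -0.1082  0.102 ]
 [ 0.403   0.09    0.102 ]]
c [ 0.51126224 -0.00500527  0.102     ]
[np.float64(0.2083), np.float64(0.2062), np.float64(0.2084), np.float64(0.1984)]
[ 0.43954801 -0.32585296  0.095     ]
[0.6650569  0.46445596 0.095     ]
```

```bash
python3 - <<'E'
from h import *
im=np.load("top0.npz")["im"];h=cv2.cvtColor(im,cv2.COLOR_RGB2HSV)
print(h[258,286],h[262,286],h[202,350],h[220,280],h[240,310],h[300,300])
nz=cv2.inRange(h,(0,60,0),(22,255,255))
v=h[:,:,2]
for name,(x0,x1,y0,y1) in dict(tongue=(270,302,251,275),knob=(338,370,190,215),lid=(238,335,175,249)).items():
    m=np.zeros_like(nz);m[y0:y1,x0:x1]=nz[y0:y1,x0:x1]
    if name=="lid": m=cv2.morphologyEx(m,cv2.MORPH_OPEN,np.ones((7,7)))
    p=np.argwhere(m)[:,::-1].astype(np.float32);r=cv2.minAreaRect(p);print(name,len(p),r,v[m>0].mean())
    z=dict(tongue=.102,knob=.082,lid=.102)[name]
    print(np.array([onz("top",q,z) for q in cv2.boxPoints(r)]).round(4).tolist(),onz("top",p.mean(0),z).round(4))
# side knob
s=np.load("side0.npz")["im"];hs=cv2.cvtColor(s,cv2.COLOR_RGB2HSV);print(hs[234,350],hs[227,253])
m=cv2.inRange(hs,(0,60,0),(22,255,255));k=np.zeros_like(m);k[222:250,338:370]=m[222:250,338:370]
p=np.argwhere(k)[:,::-1].astype(np.float32);print(p.mean(0),len(p))
E
```

```text
[ 11 120 123] [ 11 119 120] [ 11 116 123] [ 13 126 206] [ 13 127 189] [ 73  95 155]
tongue 117 ((286.0, 257.5), (13.0, 8.0), 90.0) 120.38461538461539
[[0.4413, 0.0016, 0.102], [0.4422, -0.0197, 0.102], [0.4077, -0.0209, 0.102], [0.4068, 0.0002, 0.102]] [ 0.424  -0.0089  0.102 ]
knob 125 ((349.5, 202.0), (6.0, 17.0), 90.0) 118.232
[[0.5959, -0.1567, 0.082], [0.5979, -0.2041, 0.082], [0.5807, -0.2042, 0.082], [0.5787, -0.1569, 0.082]] [ 0.5882 -0.1807  0.082 ]
lid 4552 ((285.5, 218.0), (60.0, 75.0), 90.0) 197.60962214411248
[[0.6109, 0.1021, 0.102], [0.6198, -0.1039, 0.102], [0.4539, -0.1073, 0.102], [0.4455, 0.0924, 0.102]] [ 0.5306 -0.0031  0.102 ]
[ 13 131  84] [ 13 130  88]
[351.0747  234.32759] 174
```

```bash
python3 -m crank '.026 -.074 0 .05; .026 -.074 0 .05; .026 -.074 0 .05; .026 -.074 0 .05; .026 -.074 0 .05' 100 30; python3 -m crank '.026 -.074 0 0; .026 -.074 0 0; .026 -.074 0 0; .026 -.074 0 0; .026 -.074 0 0';python3 -m crank '.026 -.074 0 0; .026 -.074 0 0; .026 -.074 0 0; .026 -.074 0 0; .026 -.074 0 0'
```

```text
t: 0.52
tool_pos: [0.2797, 0.4001, 0.2306]
tool_rot: [0.073, -3.14, 0.001]
contact_force: [-0.3, -1.2, 1.0]
opening: 0.0854
grip_force: 0.0
t: 0.93
tool_pos: [0.3446, 0.2152, 0.2309]
tool_rot: [-0.067, 3.141, -0.0]
contact_force: [0.8, 0.6, 0.7]
opening: 0.0857
grip_force: 0.0
t: 1.35
tool_pos: [0.4097, 0.03, 0.2311]
tool_rot: [-0.065, 3.14, 0.0]
contact_force: [0.5, 0.5, -0.2]
opening: 0.0856
grip_force: 0.0
```

```bash
python3 -m crank '.014 -.039 0 0; .014 -.039 0 0; 0 0 -.04 0; 0 0 -.06 0; 0 0 -.06 0' 75 30; python3 -m crank '0 0 -.06 0; 0 0 -.05 0; 0 0 -.03 0; 0 0 -.01 0; 0 0 0 0'
python3 - <<'E'
from h import *
for n in("top","side"):
    im,d=ctrl.get_image(n);cv2.imwrite(f"pics/{n}1.png",cv2.resize(im[120:330,200:400,::-1],None,fx=2.8,fy=2.8))
E
python3 -c "
import cv2,numpy as np
cv2.imwrite('pics/b1.png',cv2.resize(np.hstack([cv2.imread('pics/top1.png'),cv2.imread('pics/side1.png')]),(800,420)))"
```

```text
t: 1.77
tool_pos: [0.4244, -0.0078, 0.1511]
tool_rot: [-0.064, 3.139, -0.001]
contact_force: [0.2, 0.3, -1.0]
opening: 0.0643
grip_force: 0.0
t: 2.18
tool_pos: [0.4222, -0.0068, 0.0745]
tool_rot: [0.066, -3.137, -0.001]
contact_force: [0.7, 0.5, 0.2]
opening: 0.0637
grip_force: 0.0
```

View pics/b1.png

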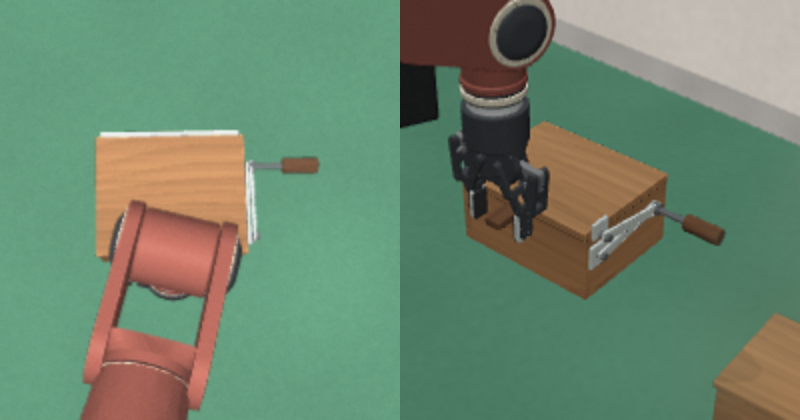

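The fingers straddle the tongue (right crop, fingers at about (478,205) and (525,225), tongue between at (500,215)). Closing now.

```bash
python3 -m crank '0 0 0 0; 0 0 0 0; 0 0 0 0; 0 0 0 0; 0 0 0 0' 0 35; python3 -m crank '0 0 0 0; 0 0 0 0; 0 0 0 0; 0 0 0 0; 0 0 .01 0'
python3 - <<'E'
import numpy as np
# handle path, offset from shut pose, chest frame -> world units
th=np.linspace(0,1.39,15);X=-.195*np.cos(th)+.006*np.sin(th);Z=.195*np.sin(th)+.006*np.cos(th)
d=np.c_[np.diff(X),np.diff(Z)]/.5
for a in d: print((a[0]*.999).round(3),(a[0]*.043).round(3),a[1].round(3))
E
```

```text
t: 2.7
tool_pos: [0.4246, -0.0079, 0.0776]
tool_rot: [-0.068, 3.139, -0.004]
contact_force: [-1.2, -4.5, 5.4]
opening: 0.0236
grip_force: 34.7
t: 3.12
tool_pos: [0.4247, -0.0079, 0.0814]
tool_rot: [-0.067, 3.138, -0.004]
contact_force: [6.5, -4.6, -3.1]
opening: 0.0234
grip_force: 34.5
0.003 0.0 0.039
0.007 0.0 0.038
0.011 0.0 0.037
0.014 0.001 0.036
0.018 0.001 0.034
0.021 0.001 0.032
0.024 0.001 0.03
0.027 0.001 0.028
0.03 0.001 0.025
0.032 0.001 0.022
0.034 0.001 0.018
0.036 0.002 0.015
0.037 0.002 0.011
0.038 0.002 0.008
```

```bash
python3 -m crank '.002 0 .029 0; .007 0 .038 0; .011 0 .037 0; .014 .001 .036 0; 0 0 0 0'; python3 -m crank '.018 .001 .034 0; .021 .001 .032 0; .024 .001 .03 0; .027 .001 .028 0; 0 0 0 0'
```

```text
t: 3.53
tool_pos: [0.4417, -0.0069, 0.154]
tool_rot: [-0.067, 3.14, -0.001]
contact_force: [-4.4, -2.9, 1.6]
opening: 0.0233
grip_force: 35.7
t: 3.95
tool_pos: [0.4868, -0.0041, 0.2141]
tool_rot: [-0.067, 3.14, 0.002]
contact_force: [-1.7, -1.4, 1.8]
opening: 0.0236
grip_force: 36.8
```

```bash
python3 -m crank '.03 .001 .025 0; .032 .001 .022 0; .034 .001 .018 0; .036 .002 .015 0; 0 0 0 0'; python3 -m crank '.018 .001 .006 0; .018 .001 .006 0; .018 .001 .004 0; .018 .001 .004 0; 0 0 0 0'
python3 - <<'E'
from h import *
im,d=ctrl.get_image("side");cv2.imwrite("pics/s2.png",cv2.resize(im[120:300,180:400,::-1],None,fx=3,fy=3))
E
```

```text
t: 4.37
tool_pos: [0.5524, -0.0002, 0.2526]
tool_rot: [0.067, -3.14, -0.007]
contact_force: [-1.4, 5.3, 2.3]
opening: 0.0229
grip_force: 39.0
t: 4.78
tool_pos: [0.5871, 0.0019, 0.2616]
tool_rot: [0.067, -3.138, -0.007]
contact_force: [-0.2, 5.3, 0.9]
opening: 0.0233
grip_force: 40.2
```

View pics/s2.png

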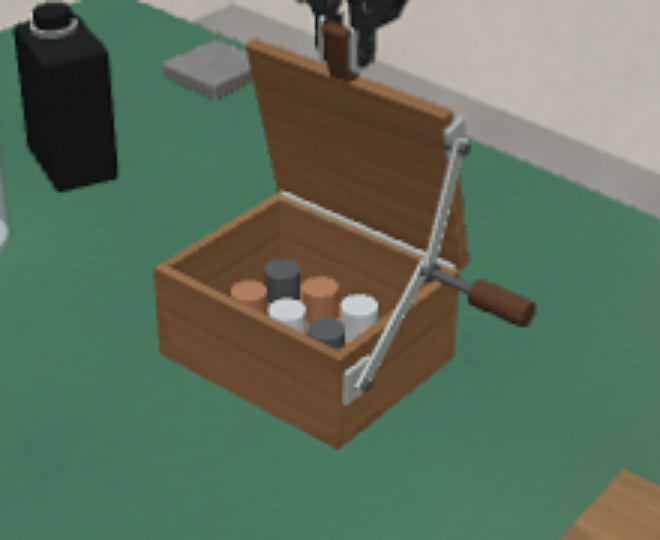

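The stay is nearly straight, knee at (425,270), not locked yet. A little farther.

```bash
python3 -m crank '.01 .001 .002 0; .01 0 .001 0; 0 0 0 0; 0 0 0 0; 0 0 0 0'
python3 - <<'E'
from h import *
im,d=ctrl.get_image("side");cv2.imwrite("pics/s3.png",cv2.resize(im[120:300,180:400,::-1],None,fx=3,fy=3))
E
```

```text
t: 5.25
tool_pos: [0.5966, 0.0025, 0.263]
tool_rot: [0.067, -3.139, -0.007]
contact_force: [0.0, 6.7, 0.1]
opening: 0.0235
grip_force: 40.6
```

View pics/s3.png

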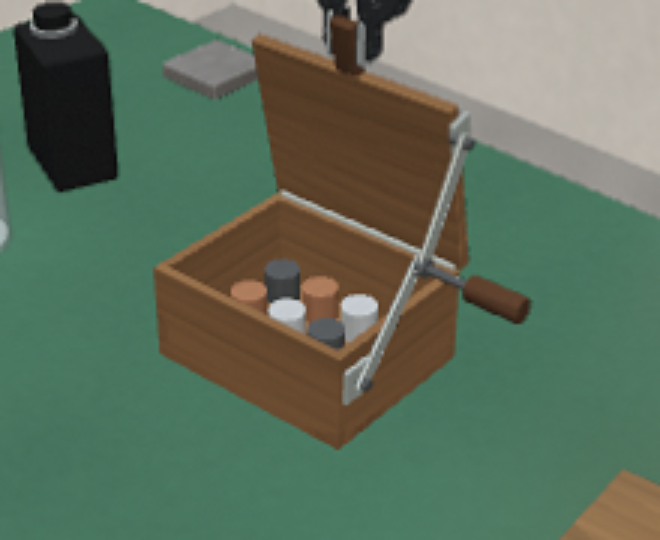

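Nearly straight: knee at (420,268). A few mm more until it snaps over.

```bash
python3 -m crank '.008 0 .001 0; .006 0 0 0; 0 0 0 0; 0 0 0 0; 0 0 0 0'
python3 - <<'E'
from h import *
out=[]
for n in("side","top"):
    im,d=ctrl.get_image(n);cv2.imwrite(f"pics/{n}4.png",im[:,:,::-1])
    h=cv2.cvtColor(im,cv2.COLOR_RGB2HSV);m=cv2.inRange(h,(5,90,0),(18,255,150))
    w=np.zeros_like(m);a=dict(side=(180,250,325,380),top=(170,240,332,385))[n];sl=(slice(a[0],a[1]),slice(a[2],a[3]));w[sl]=m[sl]
    k,l,s,c=cv2.connectedComponentsWithStats(w);i=1+np.argmax(s[1:,4]);print(n,s[i],c[i]);out.append(c[i])
p,e=tri(*out);print(p,e)
E
```

```text
t: 5.72
tool_pos: [0.5998, 0.0026, 0.2632]
tool_rot: [0.067, -3.128, -0.007]
contact_force: [-15.6, 5.7, 5.3]
opening: 0.0231
grip_force: 41.1
side [325 211  29  32 376] [335.52925532 222.51595745]
top [346 209  19   8 128] [355.1796875 212.3046875]
[ 0.53958493 -0.17975463  0.14038562] 0.017592856629651057
```

```bash
python3 - <<'E'
from h import *
print(onz("top",(355.2,212.3),.152))
im=cv2.imread("pics/side4.png");cv2.imwrite("pics/s4.png",cv2.resize(im[120:300,180:400],None,fx=3,fy=3))
E
```

```text
[ 0.54377534 -0.18384114  0.152     ]
```

View pics/s4.png

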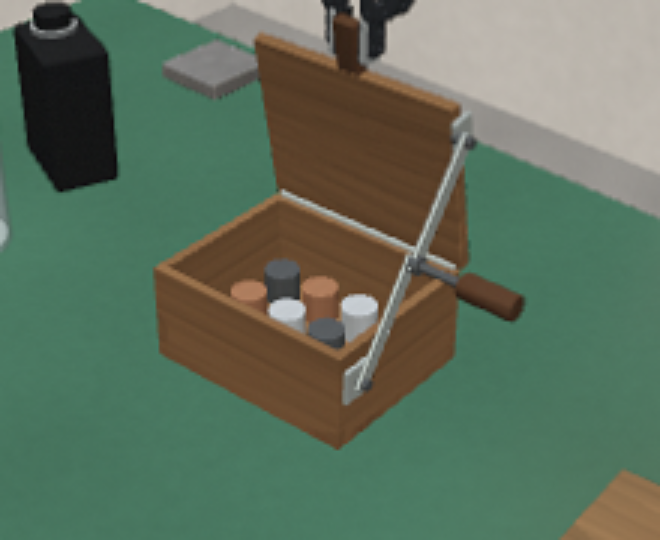

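The stay is straight: knee at (413,265) on the line between pivots. I'm pushing against the lid stop, so I'll ease off so the spring can pull it over centre.

```bash
python3 -m crank '-.006 0 0 0; -.002 0 0 0; 0 0 0 0; 0 0 0 0; 0 0 0 0'
cat > k.py <<'E'
from h import *
def knob():
    o=[]
    for n,a in dict(side=(200,255,330,385),top=(170,260,332,385)).items():
        im,d=ctrl.get_image(n);h=cv2.cvtColor(im,cv2.COLOR_RGB2HSV);m=cv2.inRange(h,(5,90,0),(18,255,95 if n=="side" else 150))
        w=np.zeros_like(m);w[a[0]:a[1],a[2]:a[3]]=m[a[0]:a[1],a[2]:a[3]]
        k,l,s,c=cv2.connectedComponentsWithStats(w);i=1+np.argmax(s[1:,4]);o.append(c[i]);print(n,s[i],c[i].round(1))
    p,e=tri(*o);print("knob",p.round(4),round(e,4))
    p[0]; q=p[:2]-[.536,-.003];y=.043
    print("chest",[(q[0]+q[1]*y).round(4),(q[1]-q[0]*y).round(4)])
if __name__=="__main__": knob()
E
python3 k.py
```

```text
t: 6.23
tool_pos: [0.5985, 0.0026, 0.2631]
tool_rot: [0.067, -3.136, -0.007]
contact_force: [-3.3, 6.3, 1.2]
opening: 0.0233
grip_force: 40.6
side [330 211  23  16 162] [340.5 218.4]
top [346 211  19   7 130] [355.2 214. ]
knob [ 0.539  -0.1836  0.1511] 0.0014
chest [np.float64(-0.0048), np.float64(-0.1807)]
```

The knob has moved over centre, to (-5, 151 mm) against the given (-7, 147). Releasing.

```bash
python3 -m crank '0 0 0 0; 0 0 0 0; 0 0 0 0; 0 0 0 0; 0 0 0 0' 75; python3 -m crank '0 0 .04 0; 0 0 .06 0; 0 0 .06 0; 0 0 .04 0; 0 0 0 0'; python3 -m crank '0 0 0 0; 0 0 0 0; 0 0 0 0; 0 0 0 0; 0 0 0 0'; python3 k.py
```

```text
t: 6.75
tool_pos: [0.6008, 0.0002, 0.2653]
tool_rot: [-0.065, 3.14, -0.0]
contact_force: [0.0, 0.1, 0.1]
opening: 0.0643
grip_force: 0.0
t: 7.17
tool_pos: [0.6026, 0.0001, 0.3722]
tool_rot: [-0.065, 3.13, -0.002]
contact_force: [-0.7, 0.3, 1.2]
opening: 0.0642
grip_force: 0.0
t: 7.58
tool_pos: [0.6003, 0.0004, 0.3636]
tool_rot: [0.066, -3.138, -0.001]
contact_force: [0.6, 0.1, -0.1]
opening: 0.0638
grip_force: 0.0
side [330 211  23  16 205] [341.2 218.1]
top [346 211  19   7 130] [355.2 214. ]
knob [ 0.5395 -0.1841  0.1515] 0.0003
chest [np.float64(-0.0043), np.float64(-0.1812)]
```

Step 1 should be met. Next I grip the knob across its diameter, with the fingers closing along chest x, so I turn -90° while moving over at height.

```bash
python3 -m crank '-.0096 -.03 0 -.077; -.0096 -.03 0 -.077; -.0096 -.03 0 -.077; -.0096 -.03 0 -.077; -.0096 -.03 0 -.077' 75 20; python3 -m crank '-.0096 -.03 0 -.077; -.0096 -.03 0 -.077; -.0096 -.03 0 -.077; -.0096 -.03 0 -.077; -.0096 -.03 0 -.077';python3 -m crank '-.0096 -.03 0 -.077; -.0096 -.03 0 -.077; -.0096 -.03 0 -.077; 0 0 0 0; 0 0 0 0'
```

```text
t: 8.1
tool_pos: [0.5765, -0.0752, 0.3651]
tool_rot: [-0.881, -3.015, 0.0]
contact_force: [0.3, -0.0, 0.1]
opening: 0.0639
grip_force: 0.0
t: 8.52
tool_pos: [0.5524, -0.1502, 0.3651]
tool_rot: [-1.739, -2.616, 0.0]
contact_force: [-0.4, -0.4, -0.1]
opening: 0.064
grip_force: 0.0
t: 8.93
tool_pos: [0.5382, -0.1949, 0.365]
tool_rot: [-2.175, -2.266, -0.0]
contact_force: [0.4, 0.3, -0.5]
opening: 0.064
grip_force: 0.0
```

```bash
python3 -m crank '0 0 -.06 0; 0 0 -.07 0; 0 0 -.07 0; 0 0 -.06 0; 0 0 -.05 0'; python3 -m crank '0 0 -.05 0; 0 0 -.05 0; 0 0 -.04 0; 0 0 -.026 0; 0 0 0 0'
python3 - <<'E'
from h import *
im,d=ctrl.get_image("side");a=cv2.resize(im[100:280,200:420,::-1],(480,393))
im,d=ctrl.get_image("top");b=cv2.resize(im[140:300,240:380,::-1],(320,393));cv2.imwrite("pics/s5.png",np.hstack([a,b]))
E
```

```text
t: 9.35
tool_pos: [0.5377, -0.193, 0.2073]
tool_rot: [-2.17, -2.268, 0.001]
contact_force: [0.6, -1.1, 0.3]
opening: 0.0639
grip_force: 0.0
t: 9.77
tool_pos: [0.5365, -0.1928, 0.1235]
tool_rot: [-2.169, -2.264, 0.003]
contact_force: [-1.0, 0.8, 0.1]
opening: 0.064
grip_force: 0.0
```

View pics/s5.png

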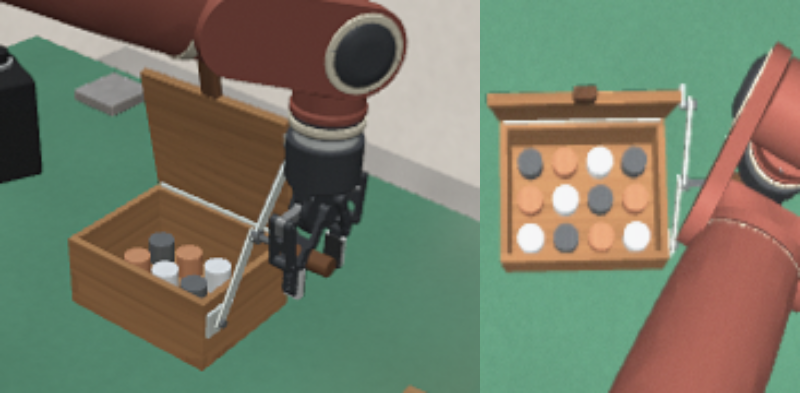

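The fingers straddle the knob (left crop, knob at (320,262) between fingers at (293,280) and (340,260)), and the lid stands open by itself.

```bash
python3 -m crank '0 0 0 0; 0 0 0 0; 0 0 0 0; 0 0 0 0; 0 0 0 0' 0 25; python3 -m crank '0 0 0 0; 0 0 0 0; 0 0 0 0; 0 0 0 0; 0 0 0 0'
python3 - <<'E'
import numpy as np
a=np.linspace(np.arctan2(87,53),np.arctan2(15,101),21);P=.102*np.c_[np.cos(a),np.sin(a)]
for i,d in enumerate(np.diff(P,axis=0)/.5): print(i,d.round(4),end=' ')
E
```

```text
t: 10.28
tool_pos: [0.543, -0.1949, 0.1302]
tool_rot: [2.168, 2.259, 0.012]
contact_force: [13.8, 0.6, -2.3]
opening: 0.0213
grip_force: 26.1
t: 10.7
tool_pos: [0.543, -0.195, 0.1302]
tool_rot: [2.168, 2.259, 0.012]
contact_force: [13.1, 0.2, -2.9]
opening: 0.0209
grip_force: 26.1
0 [ 0.0075 -0.0048] 1 [ 0.0073 -0.0051] 2 [ 0.0071 -0.0055] 3 [ 0.0068 -0.0058] 4 [ 0.0066 -0.0061] 5 [ 0.0063 -0.0063] 6 [ 0.006  -0.0066] 7 [ 0.0057 -0.0069] 8 [ 0.0054 -0.0071] 9 [ 0.0051 -0.0073] 10 [ 0.0048 -0.0076] 11 [ 0.0044 -0.0078] 12 [ 0.0041 -0.0079] 13 [ 0.0037 -0.0081] 14 [ 0.0034 -0.0083] 15 [ 0.003  -0.0084] 16 [ 0.0026 -0.0085] 17 [ 0.0023 -0.0086] 18 [ 0.0019 -0.0087] 19 [ 0.0015 -0.0088]
```

```bash
python3 -m crank '.006 0 0 0; .004 0 -.001 0; .004 0 -.003 0; .004 0 -.0025 0; .004 0 -.0025 0'; python3 -m crank '.0037 0 -.0025 0; .0037 0 -.0025 0; .0036 0 -.0027 0; .0036 0 -.0027 0; .0034 0 -.0029 0'
```

```text
t: 11.12
tool_pos: [0.5501, -0.1945, 0.1248]
tool_rot: [2.175, 2.266, 0.001]
contact_force: [-1.0, 3.2, 3.9]
opening: 0.0213
grip_force: 26.8
t: 11.53
tool_pos: [0.5584, -0.194, 0.1172]
tool_rot: [-2.174, -2.266, -0.001]
contact_force: [-1.7, 4.7, 5.8]
opening: 0.0213
grip_force: 27.9
```

```bash
python3 -m crank '.0033 0 -.003 0; .0032 0 -.0031 0; .0032 0 -.0032 0; .003 0 -.0033 0; .003 0 -.0033 0'; python3 -m crank '.0029 0 -.0034 0; .0028 0 -.0035 0; .0027 0 -.0035 0; .0027 0 -.0036 0; .0026 0 -.0036 0'
```

```text
t: 11.95
tool_pos: [0.5659, -0.1936, 0.1088]
tool_rot: [-2.173, -2.265, -0.001]
contact_force: [-4.2, 4.7, 6.9]
opening: 0.0213
grip_force: 28.4
t: 12.37
tool_pos: [0.5724, -0.1932, 0.0997]
tool_rot: [-2.173, -2.264, -0.0]
contact_force: [-4.5, 6.2, 6.6]
opening: 0.021
grip_force: 29.2
```

```bash
python3 - <<'E'
from h import *
im,d=ctrl.get_image("side");cv2.imwrite("pics/s6.png",cv2.resize(im[100:280,180:420,::-1],None,fx=2.5,fy=2.5))
E
```

```text
(no output)
```

View pics/s6.png

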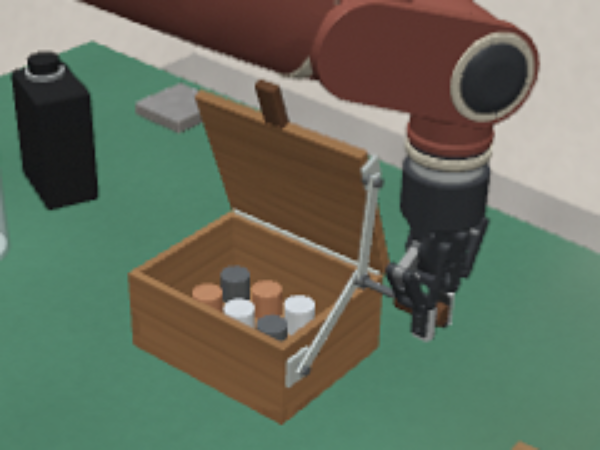

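The stay is broken: knee at (360,283), clearly bent, and the lid is coming down. Continuing along the arc.

```bash
python3 -m crank '.0025 0 -.0037 0; .0024 0 -.0038 0; .0023 0 -.0039 0; .0022 0 -.0039 0; .0021 0 -.004 0'; python3 -m crank '.002 0 -.004 0; .002 0 -.004 0; .0019 0 -.0041 0; .0018 0 -.0041 0; .0017 0 -.0041 0'
```

```text
t: 12.83
tool_pos: [0.5782, -0.1929, 0.0903]
tool_rot: [-2.172, -2.264, -0.001]
contact_force: [-3.9, 7.4, 3.7]
opening: 0.021
grip_force: 29.3
t: 13.25
tool_pos: [0.5829, -0.1926, 0.0803]
tool_rot: [-2.172, -2.263, -0.002]
contact_force: [-3.9, 8.5, 4.9]
opening: 0.0208
grip_force: 30.1
```

```bash
python3 -m crank '.0016 0 -.0042 0; .0016 0 -.0042 0; .0015 0 -.0042 0; .0014 0 -.0042 0; .0013 0 -.0043 0'; python3 -m crank '.0012 0 -.0043 0; .0011 0 -.0043 0; .001 0 -.0044 0; 0 0 0 0; 0 0 0 0'
python3 - <<'E'
from h import *
im,d=ctrl.get_image("side");cv2.imwrite("pics/s7.png",cv2.resize(im[100:280,180:420,::-1],None,fx=2.5,fy=2.5))
E
```

```text
t: 13.67
tool_pos: [0.5868, -0.1924, 0.0699]
tool_rot: [-2.172, -2.264, -0.002]
contact_force: [-3.2, 9.0, 9.7]
opening: 0.0211
grip_force: 31.3
t: 14.08
tool_pos: [0.5889, -0.1923, 0.0624]
tool_rot: [-2.173, -2.264, -0.004]
contact_force: [1.4, 8.5, 2.2]
opening: 0.0211
grip_force: 31.1
```

View pics/s7.png

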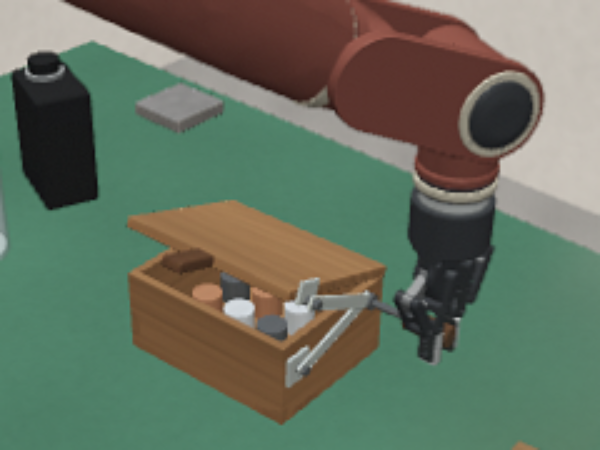

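The lid is at about 0.35 rad. Easing the last few mm slowly.

```bash
python3 -m crank '0 0 -.0015 0; 0 0 -.0015 0; .0002 0 -.0015 0; 0 0 -.0015 0; 0 0 -.0015 0'; python3 -m crank '0 0 -.0015 0; .0002 0 -.0015 0; 0 0 -.0015 0; 0 0 -.0015 0; 0 0 0 0'
python3 - <<'E'
from h import *
im,d=ctrl.get_image("side");cv2.imwrite("pics/s8.png",cv2.resize(im[100:280,180:420,::-1],None,fx=2.5,fy=2.5))
np.save("s8.npy",im)
E
```

```text
t: 14.55
tool_pos: [0.5897, -0.1922, 0.0594]
tool_rot: [-2.174, -2.265, -0.006]
contact_force: [2.0, 10.3, 6.4]
opening: 0.0212
grip_force: 31.5
t: 14.97
tool_pos: [0.5904, -0.1922, 0.0564]
tool_rot: [-2.175, -2.266, -0.007]
contact_force: [3.1, 8.5, 3.0]
opening: 0.0208
grip_force: 31.6
```

```bash
cat > lid.py <<'E'
from h import *
z0=np.load("side0.npz");im,d=ctrl.get_image("side")
# lid points: top-surface heights, current depth unprojected
c=ctrl.get_calibration("side");R,t=c["extrinsics"][:3,:3],c["extrinsics"][:3,3]
def W(D,u,v):
    o,r=ray("side",(u,v));return o+r*D[v,u]
for u,v in [(245,205),(265,213),(270,200),(290,220),(275,195)]:
    a,b=W(z0["d"],u,v),W(d,u,v);print((u,v),a.round(3),b.round(3))
print("diff px",[int((np.abs(im[v-3:v+4,u-3:u+4].astype(int)-z0["im"][v-3:v+4,u-3:u+4]).mean())) for u,v in[(253,227),(245,205),(235,208),(260,190)]])
E
python3 lid.py
```

```text
(245, 205) [0.479 0.067 0.103] [0.455 0.041 0.126]
(265, 213) [0.486 0.003 0.105] [ 0.463 -0.02   0.127]
(270, 200) [0.537 0.037 0.103] [0.52  0.02  0.119]
(290, 220) [ 0.508 -0.059  0.102] [ 0.486 -0.079  0.123]
(275, 195) [0.562 0.044 0.104] [0.551 0.032 0.114]
diff px [21, 15, 31, 15]
```

```bash
python3 -m crank '0 0 -.0015 0; 0 0 -.0015 0; 0 0 -.0015 0; 0 0 -.0015 0; 0 0 0 0'; python3 lid.py
```

```text
t: 15.48
tool_pos: [0.5909, -0.1922, 0.0538]
tool_rot: [-2.175, -2.267, -0.008]
contact_force: [4.5, 9.5, 3.9]
opening: 0.0213
grip_force: 31.7
(245, 205) [0.479 0.067 0.103] [0.462 0.048 0.119]
(265, 213) [0.486 0.003 0.105] [ 0.472 -0.011  0.119]
(270, 200) [0.537 0.037 0.103] [0.528 0.028 0.112]
(290, 220) [ 0.508 -0.059  0.102] [ 0.495 -0.071  0.115]
(275, 195) [0.562 0.044 0.104] [0.556 0.038 0.11 ]
diff px [21, 15, 30, 15]
```

Still about 0.1 rad. Continuing.

```bash
python3 -m crank '0 0 -.0015 0; 0 0 -.0015 0; 0 0 -.0015 0; 0 0 -.0015 0; 0 0 0 0'; python3 -m crank '0 0 -.0015 0; 0 0 -.0015 0; 0 0 -.0015 0; 0 0 0 0; 0 0 0 0'; python3 lid.py
```

```text
t: 15.95
tool_pos: [0.5914, -0.1922, 0.0509]
tool_rot: [2.175, 2.266, 0.01]
contact_force: [7.1, 9.5, 2.9]
opening: 0.021
grip_force: 31.9
t: 16.37
tool_pos: [0.5917, -0.1922, 0.0489]
tool_rot: [2.174, 2.266, 0.01]
contact_force: [7.3, 9.1, 3.4]
opening: 0.0211
grip_force: 32.0
(245, 205) [0.479 0.067 0.103] [0.475 0.063 0.106]
(265, 213) [0.486 0.003 0.105] [0.487 0.005 0.104]
(270, 200) [0.537 0.037 0.103] [0.539 0.039 0.102]
(290, 220) [ 0.508 -0.059  0.102] [ 0.504 -0.063  0.107]
(275, 195) [0.562 0.044 0.104] [0.562 0.044 0.104]
diff px [8, 13, 12, 14]
```

```bash
python3 -m crank '0 0 -.002 0; 0 0 -.002 0; 0 0 0 0; 0 0 0 0; 0 0 0 0'; python3 -m crank '0 0 0 0; 0 0 0 0; 0 0 0 0; 0 0 0 0; 0 0 0 0' 75; python3 -m crank '0 0 .02 0; 0 0 .05 0; 0 0 .07 0; 0 0 .07 0; 0 0 .07 0'; python3 lid.py
```

```text
t: 16.83
tool_pos: [0.5918, -0.1922, 0.0474]
tool_rot: [2.174, 2.265, 0.011]
contact_force: [4.7, 10.4, 5.4]
opening: 0.0211
grip_force: 32.3
t: 17.25
tool_pos: [0.5887, -0.1949, 0.0452]
tool_rot: [-2.177, -2.265, 0.001]
contact_force: [-0.9, -0.1, 0.7]
opening: 0.0639
grip_force: 0.0
t: 17.67
tool_pos: [0.5887, -0.1946, 0.1875]
tool_rot: [-2.177, -2.265, 0.0]
contact_force: [1.0, 0.1, 0.1]
opening: 0.0639
grip_force: 0.0
(245, 205) [0.479 0.067 0.103] [0.48  0.068 0.102]
(265, 213) [0.486 0.003 0.105] [0.487 0.005 0.103]
(270, 200) [0.537 0.037 0.103] [0.535 0.035 0.105]
(290, 220) [ 0.508 -0.059  0.102] [ 0.507 -0.06   0.104]
(275, 195) [0.562 0.044 0.104] [0.562 0.044 0.104]
diff px [6, 9, 8, 9]
```

```bash
python3 -m crank '-.03 -.03 .07 0; -.03 -.03 0 0; -.03 -.03 0 0; 0 0 0 0; 0 0 0 0'; python3 - <<'E'
from h import *
z=np.load("side0.npz");im,d=ctrl.get_image("side")
for u,v in[(240,208),(255,213),(270,222),(285,230),(253,227),(285,195)]:
    s=np.s_[v-2:v+3,u-2:u+3];D=(d[s]-z["d"][s]).mean()*1000;print((u,v),round(float(D),1),"mm")
def tg(im):
    h=cv2.cvtColor(im,cv2.COLOR_RGB2HSV);m=cv2.inRange(h,(5,90,0),(18,255,100));w=m[218:238,240:266];return np.argwhere(w).mean(0),(w>0).sum()
print(tg(z["im"]),tg(im))
t,_=ctrl.get_image("top");df=np.abs(t.astype(int)-np.load("top0.npz")["im"]).max(2)>50
for n,(a,b,c,e) in dict(jug=(225,265,115,175),desc=(160,212,105,175),caddy=(228,285,398,470),tower=(168,225,408,475)).items(): print(n,df[a:b,c:e].sum())
cv2.imwrite("pics/end.png",np.hstack([cv2.resize(im,(400,300)),cv2.resize(t,(400,300))])[:,:,::-1])
E
```

```text
t: 18.13
tool_pos: [0.5437, -0.2402, 0.2211]
tool_rot: [2.178, 2.263, 0.001]
contact_force: [-0.1, 0.1, -0.2]
opening: 0.0641
grip_force: 0.0
(240, 208) 48.9 mm
(255, 213) -0.6 mm
(270, 222) 0.5 mm
(285, 230) 0.0 mm
(253, 227) -45.1 mm
(285, 195) 0.1 mm
(array([ 9.69178082, 12.20319635]), np.int64(438)) (array([ 8.76470588, 12.64705882]), np.int64(221))
jug 0
desc 0
caddy 515
tower 1602
```

View pics/end.png

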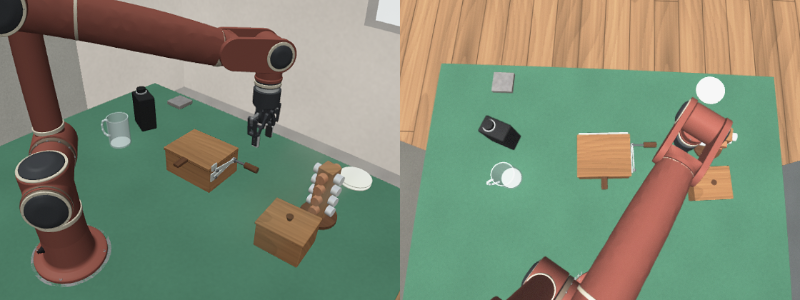

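The side view (left) shows the lid level with the tongue at (180,162); valid lid depths match the start within 1 mm, and the two ±45 mm outliers are the size a single pixel with no reading gives. The bystanders look in place, and the gripper is clear of everything. Handing in.

```bash
python3 -c "
from station import ctrl
print(ctrl.finish_job())"
```

```text
the job is handed in; nothing more can be done
None
```

The job is handed in, verdict not returned: the lid was raised until the stay locked and stood by itself, then the stay was broken at the knob and the lid lowered gently to fully shut, with the bystanders apparently untouched (caddy and tower checked only by eye).

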